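Lock the tumbler barrel and hold its start knob pressed on the D-shaft

TASK

Get the stone tumbler running: first turn the grip bar on top of the white barrel clockwise (seen from above) until its red end points at the red mark on the barrel's rim, so the lid is locked. Then take the loose black knob, turn it so that its red end lines up with the red mark beside the steel shaft on the blue drive box (their flats then match), push it fully home on the shaft, and press it on down against the shaft's spring until it stops or nearly so. Finish while still holding the knob pressed down, and leave everything else where it is.

Things in the scene. Friction and masses are not known exactly. Their poses are not given: they have to be found in the camera images.
- collar (a joint): Lock collar, a captive hinge about the barrel's upright axis. Rad: 0 at the black (open) mark, growing clockwise seen from above; 1.20 = red end of the bar exactly at the red mark (locked); hard stop at 1.25. Steady friction of 0.12 N m: it stays where it is left. Starts between 0 and 0.4.
- collar_bar (a point): On the collar's axis at the top of its grip bar, 170 mm above the table. The black bar is 74 mm long (along x here), 16 mm wide (y), 28 mm tall, on a grey disc of 96 mm diameter whose top is 28 mm below this point. The bar's red-topped end points to +x; z is up.
- tumbler: Fixed tumbler: grey round base (164 mm across, 50 mm high) with an upright white rubber barrel, rim 132 mm across at 130 mm above the table; the collar sits on it. Origin under its centre at table height. The red mark on the rim lies at -0.6 rad from its x axis (about z up), the black mark at +0.6 rad.
- drive: Fixed blue drive box, 160 (x) x 140 (y) x 60 mm high, origin under its centre at table height. It carries a low round aluminium plate (74 mm across, 6 mm thick) with the steel D-shaft standing upright in its middle.
- shaft_seat (a point): Centre of the top face of the shaft's shoulder (21 mm across), 82 mm above the table unpressed; z up. The D-shaft rises 16 mm above it: 12 mm diameter, flat 3 mm from the axis on the +x side (shown by the red mark on the plate), top 2.5 mm tapered. The knob is home when its underside rests on this face. Moves down with the shaft, never turns.
- shaft (a joint): How far the spring-loaded shaft is pressed down, m: 0 free, 0.006 at its stop. About 3 N starts it moving, 8.5 N takes it to the stop; it springs back when let go. The shaft does not turn.
- knob: Loose 50 g knob standing on the table; origin at the centre of its underside, z up. Black skirt 38 mm across, 20 mm tall, topped by a grey grip bar 42 (x) x 14 (y) x 26 mm tall; 46 mm high in all. Below, a D-hole 17 mm deep, 13.5 mm across, flat 3.75 mm from the axis on the +x side; the bar's red half is at +x. Fits only when its x and the shaft's x agree within about 0.1 rad.
- pebble: Green jade pebble, 48 mm across, 23 mm high; leave alone.
- jasper: Red-brown stone, 38 mm across, 18 mm high; leave alone.
- sieve: Chrome sieve ring, 80 mm across, 25 mm high; leave alone.
- jar: Squat amber glass jar with dark cap, 66 mm across, 58 mm high; leave alone.
- screwdriver: Screwdriver lying on the table; leave alone.
- cup: Small orange cup, 56 mm across, 45 mm high; leave alone.

How it is judged:
By the outcome, as a careful person would: the job done as asked, in the order asked, and still so for the second after the job is handed in, while the arm keeps its last pose, push and grip.
It also fails if it takes over 58 s, if anything falls off the work surface, if the arm or the gripper's body presses on something with over 40 N, if the wrist force passes 120 N, or if a joint passes its speed limit or range.

ROBOT

A 6-joint arm with a two-finger parallel gripper is mounted at the origin on the work surface. World frame = base frame: x ahead of the robot, y to its left, z up, the work surface at z = 0. Lengths are in m, angles in degrees, forces in N, time in s.
With the tool pointing down it reaches from about 0.4 to 0.825 m from the base axis. Payload 7 kg.
Tool frame: the origin (TCP) lies on the front face of the gripper's body, between the roots of the fingers; the fingertips stand 66 mm ahead of it and the grasp point (between the pads) lies 47 mm ahead of it; z points along the fingers, y is the line along which they close (so a half turn about z gives the same grasp; the last joint's range is limited). The gripper opens to 88 mm and grips with 3 to 60 N. Pads are 19 mm wide; open, the fingers measure 130 mm over their backs; the gripper's body (78 mm by 193 mm) begins 47 mm behind the grasp point.
Start: joints at [-54.253, 20.546, 0.682, 0, -70.136, -16.507], TCP at [0.222, -0.637, 0.292] pointing down, gripper open.
Joint ranges: [-176.03, 176.03], [-82.01, 121.73], [-58.28, 71.71], [-173.87, 95.51], [-174.79, -0.11], [-173.66, 173.66]. Speed limits (degrees/s): [136.94, 136.94, 172.46, 180, 180, 180].

INTERFACE

Orientations are given as [roll, pitch, yaw] about the fixed x, y, z axes, in that order (R = Rz(yaw) Ry(pitch) Rx(roll)).
In Python, from plant import ctrl gives the robot as it stands.
- The arm moves only by the tool send_rows, never from a script. Its argument "deltas" is a list of rows, each a list of 2 entries, a list of its own where there are three numbers: the shift along the tool's x, y, z each as a share of 800 mm, from -1 to 1, then the turn about the tool's z as a share of 90 degrees, from -1 to 1. A call has exactly 5 rows; each row is the pose to reach, as a shift and turn from the pose commanded when the call began, along the tool's axes at that moment; what a row does not reach only later rows make up. A row lasts 1/12 s, in which the tool goes at most 41.7 mm and 7.16 degrees, less where a joint would pass 70% of its speed; a pose out of reach is approached as far as the arm can. A call with a number of a shift or a turn outside -1 to 1 is refused whole. A call with a gripper value outside its range is refused whole. "gripper" is the opening, from 0 (shut) to 1 (fully open), set as the call begins (left out, the last holds). The fingers move at their own pace and stop on an object; the grip force is fixed at half the most. Time passes only in rows, so rows that repeat a pose let the fingers close, or fill a call up. It gives the time, the measured TCP pose, the force, the opening and the grip force at its end, in the units of the state.
- ctrl.get_obs(): the state, without advancing time (a new reading comes with each control period).
- ctrl.snapshot(name): name is "scene" or "top"; returns a dict with "color" (420x560x3 uint8, red, green, blue), "vertical_fov" (degrees; the focal length in pixels is half the picture's height over the tangent of half this angle, whatever the lens; pixels are square), "cx", "cy" (the principal point, pixels), "rvec" (rotation vector, rad) and "tvec" (3), from world to camera coordinates, as OpenCV has them. Camera axes: x right, y down, z forward; pixel columns grow to the right and rows downward; lengths in m; the calibration is good to about 2 mm. A picture is of the moment at which its call begins. There is no depth.
- ctrl.close_job(): hands the job in; it is judged then, once.
Trained networks look in a picture, given as the dict that the camera call returned (one of the last four; its "shot" number tells which), for a name from the list of things; names that differ only in an ending like _2 or _b are one class to them, and where a whole thing is asked for, a point or a joint stands for the part that bears it (a point fixed in the world has none). Each returns a list of dicts, best first, with "conf" (0 to 1); they miss things now and then, are a little off and sometimes report something else, mostly with a low value. They report only what shows in the picture. A call takes as long as a camera call.
- ctrl.boxes_of(picture, thing): "xy" ([column, row] as shares, 0 to 1, of the picture: columns of its width, rows of its height, amid what is visible of it).
- ctrl.cut_out(picture, thing): "pixels" (420x560 bool, what is visible of it) and "xy" ([column, row] as shares, 0 to 1, of the picture: columns of its width, rows of its height, amid what is visible of it).
The state is a dict: "clock": time; "joint_pos": joint angles; "qvel": joint speeds; "tau": joint torques, N m; "tool_pos": TCP position; "orientation": TCP orientation; "force": force on the tool from outside, world axes, zero at the start; "moment": the same for the moment, N m; "opening": finger opening in m; "gripper_force": force on a finger pad.
Only numpy, scipy, OpenCV 4.12 (cv2) and the standard library are available. Lean on these libraries where they do the work, as an engineer would, in place of code of your own. Each camera call takes 0.05 s, during which the arm holds its last target. There are 200 camera calls.

## Working session

There is one attempt and no reset: what is moved stays moved. The work goes in short steps, Python scripts to look and compute and a tool call to move; the robot and the scene stay as the last step left them, time stands still between calls to the robot, and variables do not carry over. Pictures are saved under pics/ and viewed, at most 10 in all, crops included, and the job is handed in when it is done.

Besides the shell and the picture viewer there is one more tool, called after ">>>" by a JSON object that holds its "op" and its "data". send_rows: Moves the arm, as the interface text tells. Shift numbers are shares of 800 mm and turn numbers shares of 90 degrees, none past 1 either way. Its arguments: {"type":"object","properties":{"deltas":{"type":"array","items":{"type":"array"}},"gripper":{"type":"number"}},"required":["deltas"]}

```bash
mkdir -p pics; cat > h.py <<'E'
import numpy as np, cv2
from plant import ctrl
def K(p):
    h,w=p["color"].shape[:2]; f=h/2/np.tan(np.radians(p["vertical_fov"])/2)
    return np.array([[f,0,p["cx"]],[0,f,p["cy"]],[0,0,1]])
def pt(p,u,v,z):
    R=cv2.Rodrigues(np.array(p["rvec"],float))[0]; t=np.array(p["tvec"],float).ravel()
    d=R.T@np.linalg.solve(K(p),[u,v,1]); c=-R.T@t
    return c+d*(z-c[2])/d[2]
def px(p,X):
    return cv2.projectPoints(np.array(X,float).reshape(-1,3),np.array(p["rvec"],float),np.array(p["tvec"],float),K(p),None)[0].reshape(-1,2)
def save(p,n,box=None,s=1):
    im=p["color"][:,:,::-1]
    if box: im=im[box[1]:box[3],box[0]:box[2]]
    cv2.imwrite("pics/"+n,cv2.resize(im,None,fx=s,fy=s,interpolation=cv2.INTER_CUBIC))
E
python3 - <<'E'
from h import *
H=dict(collar_bar=.17,tumbler=.06,drive=.03,knob=.023,pebble=.012,jasper=.009,sieve=.012,jar=.03,screwdriver=.01,cup=.02)
ps={}
for n in("scene","top"):
    p=ctrl.snapshot(n); ps[n]=p
    R=cv2.Rodrigues(np.array(p["rvec"],float))[0]; print(n,"cam",-R.T@np.array(p["tvec"]).ravel(),K(p)[0])
    for k,z in H.items():
        for b in ctrl.boxes_of(p,k)[:2]:
            u,v=b["xy"][0]*560,b["xy"][1]*420
            print(k,round(b["conf"],2),round(u),round(v),pt(p,u,v,z).round(3))
a=np.hstack([ps["scene"]["color"],ps["top"]["color"]])[:,:,::-1]
save(ps["scene"],"s0.png",None,1.4);save(ps["top"],"t0.png",None,1.4)
E
```

```text
scene cam [ 0.95424692 -0.44811583  0.57104206] [380.52967384   0.         276.7457957 ]
collar_bar 0.63 378 179 [0.644 0.163 0.17 ]
tumbler 0.63 374 207 [0.619 0.221 0.06 ]
drive 0.63 208 316 [ 0.578 -0.226  0.03 ]
knob 0.54 235 234 [ 0.437 -0.044  0.023]
pebble 0.53 318 254 [0.602 0.047 0.012]
sieve 0.6 331 287 [ 0.678 -0.006  0.012]
jar 0.72 304 172 [0.372 0.259 0.03 ]
screwdriver 0.95 115 264 [ 0.323 -0.275  0.01 ]
cup 0.76 281 193 [0.39  0.149 0.02 ]
cup 0.59 298 275 [ 0.616 -0.033  0.02 ]
top cam [ 0.41317548 -0.00664253  1.0738659 ] [486.66550234   0.         276.69279603]
collar_bar 0.62 156 163 [0.606 0.214 0.17 ]
tumbler 0.98 163 169 [0.618 0.225 0.06 ]
drive 0.9 381 188 [ 0.589 -0.241  0.03 ]
drive 0.65 143 288 [0.367 0.264 0.03 ]
pebble 0.54 248 179 [0.607 0.048 0.012]
jasper 0.47 285 177 [ 0.614 -0.033  0.009]
sieve 0.85 271 123 [ 0.735 -0.002  0.012]
jar 0.23 276 127 [ 0.723 -0.013  0.03 ]
screwdriver 0.66 394 312 [ 0.321 -0.272  0.01 ]
cup 0.56 196 279 [0.387 0.155 0.02 ]
```

View pics/s0.png

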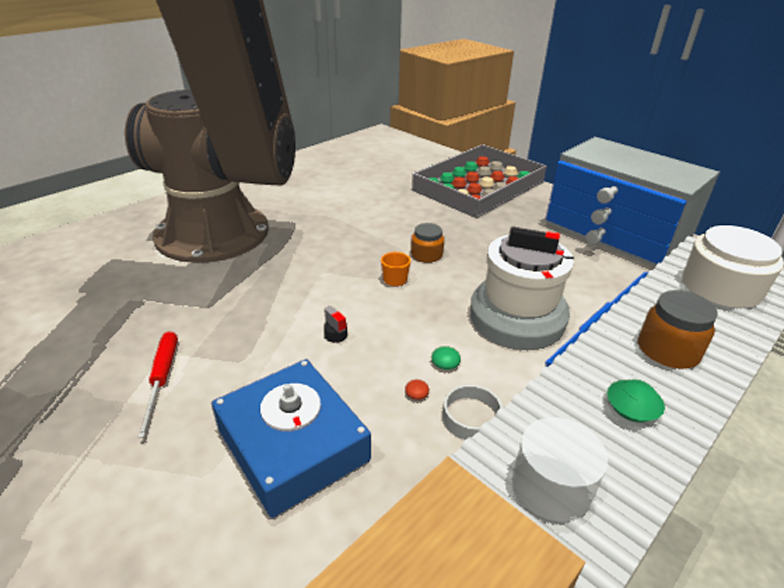

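View pics/t0.png

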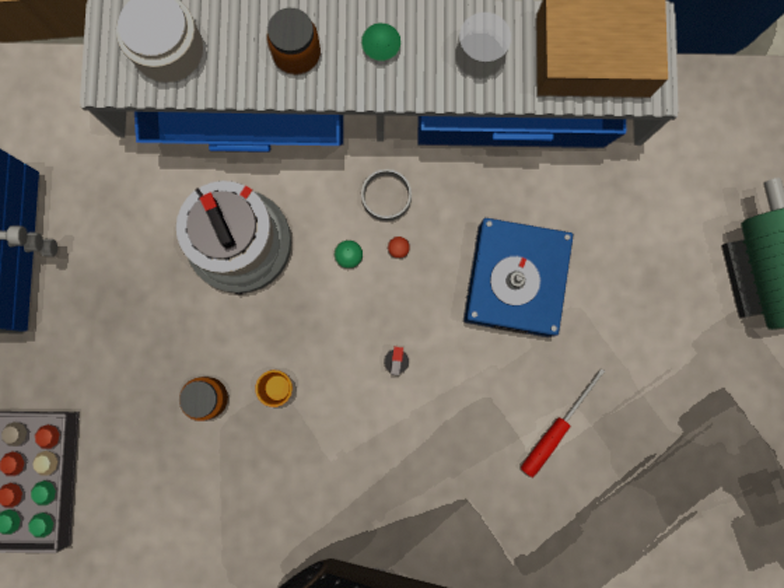

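The top view shows the bar's red end at about (148,143), the red rim mark at (176,136), the knob at (284,258) and the drive's red mark at (373,188), in original pixels. Next I measure all of these from their colours.

```bash
cat >> h.py <<'E'
def blobs(p,box,cond):
    x0,y0,x1,y1=box; im=p["color"][y0:y1,x0:x1].astype(int)
    m=cond(im[...,0],im[...,1],im[...,2]).astype(np.uint8)
    n,l,s,c=cv2.connectedComponentsWithStats(m)
    return [(int(s[i,4]),c[i]+[x0,y0]) for i in range(1,n) if s[i,4]>=4]
red=lambda r,g,b:(r>130)&(g<75)&(b<75)
E
python3 - <<'E'
from h import *
p=ctrl.snapshot("top"); q=ctrl.snapshot("scene")
for n,box,z in(("tumbler",(120,120,190,190),(.17,.13)),("knob",(265,235,305,275),(.046,)),("drive",(335,150,410,240),(.066,))):
    for a,c in blobs(p,box,red): print("top",n,a,c.round(1),[pt(p,*c,k)[:3].round(4) for k in z])
for n,box,z in(("tumbler",(340,155,420,205),(.17,.13)),("knob",(225,215,255,245),(.046,)),("drive",(180,270,240,320),(.066,))):
    for a,c in blobs(q,box,red): print("scene",n,a,c.round(1),[pt(q,*c,k)[:3].round(4) for k in z])
for n in("collar_bar","drive","knob","shaft_seat","tumbler","shaft"):
  for nm,P in(("top",p),("scene",q)):
    for c in ctrl.cut_out(P,n)[:2]:
        m=c["pixels"].astype(np.uint8); (r)=cv2.minAreaRect(cv2.findNonZero(m)); print(n,nm,round(c["conf"],2),m.sum(),np.round(cv2.boundingRect(m)),[np.round(t,1) for t in r])
# dark bar pixels in top
im=p["color"][130:190,125:195].astype(int).sum(2); m=(im<130).astype(np.uint8)
n,l,s,c=cv2.connectedComponentsWithStats(m)
for i in range(1,n):
    if s[i,4]>15: print("dark",s[i],c[i]+[125,130], [np.round(t,1) for t in cv2.minAreaRect(cv2.findNonZero((l==i).astype(np.uint8)))])
# grey plate circle
o=ctrl.get_obs(); print(o["tool_pos"],o["orientation"],o["opening"])
a=p["color"];A=cv2.resize(a[120:190,120:190],None,fx=5,fy=5,interpolation=2);B=cv2.resize(a[160:230,330:400+10],None,fx=5,fy=5,interpolation=2)[:350,:350]
cv2.imwrite("pics/c1.png",np.hstack([A,B])[:,:,::-1])
E
```

```text
top tumbler 42 [175.3 136.8] [array([0.658 , 0.1796, 0.17  ]), array([0.6688, 0.1878, 0.13  ])]
top tumbler 89 [148.1 143.6] [array([0.644 , 0.2305, 0.17  ]), array([0.6542, 0.241 , 0.13  ])]
top knob 62 [283.8 252.3] [array([ 0.4459, -0.0319,  0.046 ])]
top drive 18 [372.9 187.1] [array([ 0.5845, -0.2172,  0.066 ])]
scene tumbler 40 [394.2 168. ] [array([0.6434, 0.2273, 0.17  ]), array([0.6124, 0.2947, 0.13  ])]
scene tumbler 15 [399.3 179.9] [array([0.6758, 0.1923, 0.17  ]), array([0.6481, 0.2562, 0.13  ])]
scene tumbler 18 [390.7 195.9] [array([0.6941, 0.1295, 0.17  ]), array([0.6682, 0.1871, 0.13  ])]
scene knob 67 [242.6 228.3] [array([ 0.4544, -0.0371,  0.046 ])]
scene drive 23 [211.9 300.6] [array([ 0.5829, -0.2171,  0.066 ])]
collar_bar top 0.76 1914 [133 137  50  49] [array([157.5, 161. ]), array([48., 49.]), np.float64(90.0)]
drive top 0.9 4386 [331 156  79  86] [array([369.7, 198. ]), array([70. , 78.6]), np.float64(8.9)]
drive scene 0.84 6544 [151 257 114 112] [array([208.7, 306.7]), array([94. , 92.2]), np.float64(59.5)]
knob top 0.63 622 [373 267  56  73] [array([401.8,
[... 278 characters left out ...]
  10   8] [array([368.5, 199.5]), array([7., 9.]), np.float64(90.0)]
shaft_seat scene 0.65 133 [201 275  11  16] [array([206. , 282.5]), array([15., 10.]), np.float64(90.0)]
tumbler top 0.81 5115 [126 128  83  82] [array([166., 169.]), array([84.9, 75. ]), np.float64(45.0)]
tumbler scene 0.85 5047 [335 161  75  89] [array([372.8, 205.4]), array([71.4, 87.1]), np.float64(7.1)]
shaft scene 0.45 166 [200 274  13  17] [array([206., 282.]), array([16., 12.]), np.float64(90.0)]
dark [ 23  12  20  36 238] [157.25210084 161.36134454] [array([31.5, 29.9]), array([35.6,  9.3]), np.float64(66.0)]
[ 0.2224097  -0.63729343  0.2922028 ] [-1.79996246e+02 -5.61841564e-04 -1.60758032e+02] 0.08772646787950603
```

View pics/c1.png

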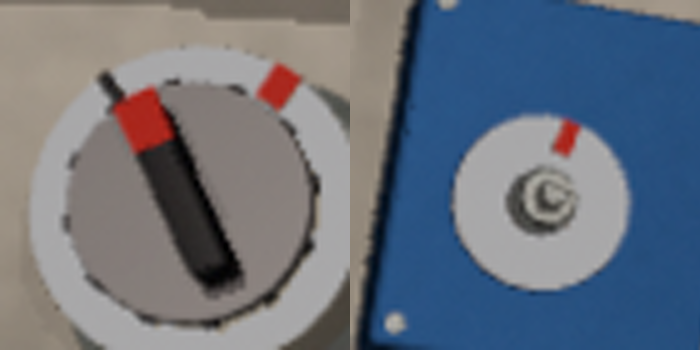

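```bash
python3 - <<'E'
from h import *
p=ctrl.snapshot("top")
T=pt(p,158,161,.142);print("tumbler",T, px(p,np.r_[T[:2],.17]))
rm=pt(p,175.3,136.8,.13);rb=pt(p,148.1,143.6,.17);bk=pt(p,120+108/5,120+85/5,.135)
A=lambda a,b:np.degrees(np.arctan2(*(a-b)[1::-1]))
print("red mark",A(rm,T),np.hypot(*(rm-T)[:2]),"bar",A(rb,T),np.hypot(*(rb-T)[:2]),"black",A(bk,T))
e1,e2=pt(p,147,139,.17),pt(p,163.3,172.5,.17);print("bar ends",A(e1,e2),(e1+e2)/2)
# fit grey plate
im=p["color"][160:230,330:405].astype(int);m=((im.min(2)>120)).astype(np.uint8)
n,l,s,c=cv2.connectedComponentsWithStats(m);i=1+np.argmax(s[1:,4])
h=cv2.convexHull(cv2.findNonZero((l==i).astype(np.uint8)));(cx,cy),_,_=cv2.fitEllipse(h);P=pt(p,cx+330,cy+160,.066)
S=pt(p,369.2,199,.098);D=pt(p,372.9,187.1,.066)
print("plate",P,"shaft",S,"mark dir",A(D,P),np.hypot(*(D-P)[:2]))
# knob: pixel sets
im=p["color"][240:275,268:300].astype(int)
g=(im.max(2)-im.min(2)<25)&(im.mean(2)>95)
print(blobs(p,(272,246,294,270),lambda r,g,b:(r<60)))
print(blobs(p,(276,256,291,270),lambda r,g,b:(r>95)&(abs(r-b)<22)))
cv2.imwrite("pics/k1.png",np.hstack([cv2.resize(p["color"][240:275,265:300,::-1],None,fx=14,fy=14,interpolation=0)]))
print(pt(p,283,258,.046),pt(p,283,258,.02))
E
```

```text
tumbler [0.61680136 0.21717852 0.142     ] [[154.56507159 157.76866996]]
red mark -29.42332345236649 0.05972912981212556 bar 26.173401168126876 0.030287481623716018 black 36.098824135124666
bar ends 27.527916110608977 [0.6208302  0.21630265 0.17      ]
plate [ 0.55678145 -0.20605157  0.066     ] shaft [ 0.5543668 -0.2028102  0.098    ] mark dir -22.12446395783386 0.029775076261797487
[(48, array([277.60416667, 257.41666667])), (35, array([288.68571429, 258.82857143]))]
[(73, array([282.04109589, 263.69863014]))]
[ 0.43397427 -0.0304579   0.046     ] [ 0.43450038 -0.03106031  0.02      ]
```

View pics/k1.png

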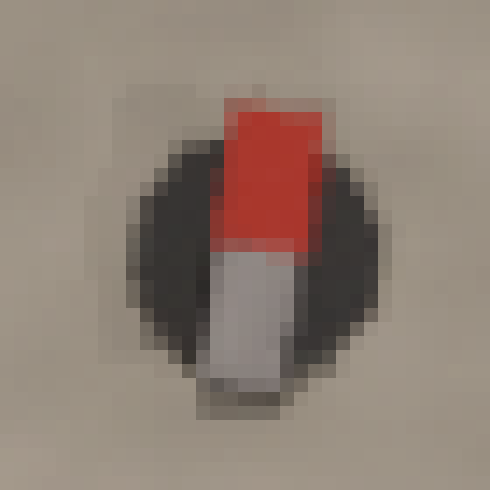

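The knob is at about (0.434,-0.030) with x near -8°. The bar is at about (0.620,0.2165), pointing about +28° with its target near -30.5°. The drive shaft is at about (0.555,-0.205). All are within reach and match the given sizes, so I'm moving towards the tumbler.

>>> {"op": "send_rows", "data": {"deltas": [[[-0.035, 0.036, 0], 0], [[-0.07, 0.072, 0], 0], [[-0.105, 0.108, 0], 0], [[-0.14, 0.144, 0], 0], [[-0.175, 0.18, 0], 0]]}}

```text
clock: 2.27
tool_pos: [0.3074, -0.4536, 0.2922]
orientation: [-180.0, 0.0, -160.8]
force: [2.1, -0.2, 0.7]
opening: 0.0879
gripper_force: 0.0
```

>>> {"op": "send_rows", "data": {"deltas": [[[-0.035, 0.036, 0], 0], [[-0.07, 0.072, 0], 0], [[-0.105, 0.108, 0], 0], [[-0.14, 0.144, 0], 0], [[-0.175, 0.18, 0], 0]]}}

```text
clock: 2.68
tool_pos: [0.3922, -0.2713, 0.2926]
orientation: [-180.0, 0.0, -160.8]
force: [1.3, 0.1, 0.2]
opening: 0.0877
gripper_force: 0.0
```

>>> {"op": "send_rows", "data": {"deltas": [[[-0.035, 0.036, 0], 0], [[-0.07, 0.072, 0], 0], [[-0.105, 0.108, 0], 0], [[-0.14, 0.144, 0], 0], [[-0.175, 0.18, 0], 0]]}}

```text
clock: 3.1
tool_pos: [0.477, -0.089, 0.2927]
orientation: [-180.0, 0.1, -160.7]
force: [1.2, -0.2, -0.5]
opening: 0.0878
gripper_force: 0.0
```

```bash
cat >> h.py <<'E'
def go(x,y,z,yaw=None):
    "shares from the present pose to a TCP target"
    o=ctrl.get_obs(); t=np.array(o["tool_pos"]); w=np.radians(o["orientation"][2])
    d=np.array([x,y,z])-t; s=[d[0]*np.cos(w)+d[1]*np.sin(w), d[0]*np.sin(w)-d[1]*np.cos(w), -d[2]]
    dy=0 if yaw is None else -((yaw-o["orientation"][2]+180)%360-180)
    print("t",round(o["clock"],2),"tcp",t.round(4),"rpy",np.round(o["orientation"],1),"q",np.round(o["joint_pos"],0),"F",np.round(o["force"],1),"M",np.round(o["moment"],2),"open",round(o["opening"],4),"gf",round(o["gripper_force"],1))
    print("shares",np.round(np.array(s)/.8,4),"turn",round(dy/90,4))
E
python3 - <<'E'
from h import *
go(.62,.2165,.292,-152)
p=ctrl.snapshot("scene"); k=(209,212)
# plate fit in scene
im=p["color"][255:330,170:245].astype(int);m=(im.min(2)>110).astype(np.uint8)
n,l,s,c=cv2.connectedComponentsWithStats(m);i=1+np.argmax(s[1:,4]);h=cv2.convexHull(cv2.findNonZero((l==i).astype(np.uint8)))
pts=np.array([pt(p,u+170,v+255,.066)[:2] for u,v in h[:,0]]); (c,r)=cv2.minEnclosingCircle(pts.astype(np.float32)); print("plate scene",c,r)
D=np.array([.5829,-.2171])-c; print(np.degrees(np.arctan2(D[1],D[0])),np.hypot(*D))
for u,v in((283.1,257),): print("knob",pt(ctrl.snapshot("top"),u,v,.046))
t=ctrl.snapshot("top");a=pt(t,284.5,247.1,.046)-pt(t,281.8,266.6,.046);print("knob yaw",np.degrees(np.arctan2(a[1],a[0])),np.hypot(*a[:2]))
h=ctrl.cut_out(p,"drive")[0]["pixels"].astype(np.uint8);save(p,"d1.png",(150,250,270,375),5)
E
```

```text
t 3.1 tcp [ 0.477  -0.089   0.2927] rpy [-1.800e+02  1.000e-01 -1.607e+02] q [ 13.   2. -23.   0. -65. -83.] F [ 1.2 -0.2 -0.5] M [-0.09 -0.18 -0.04] open 0.0878 gf 0.0
shares [-0.2947  0.3015  0.0009] turn -0.0971
plate scene (0.5566749572753906, -0.20851819217205048) 0.03936845064163208
-18.120018196421302 0.027593482772267825
knob [ 0.43607139 -0.03064463  0.046     ]
knob yaw -7.269352619817141 0.04125899124001809
```

>>> {"op": "send_rows", "data": {"deltas": [[[-0.035, 0.036, 0], 0], [[-0.07, 0.072, 0], 0], [[-0.105, 0.108, 0], 0], [[-0.14, 0.144, 0], 0], [[-0.175, 0.18, 0], 0]]}}

```text
clock: 3.72
tool_pos: [0.5617, 0.0912, 0.2925]
orientation: [180.0, 0.0, -160.9]
force: [0.7, -0.2, 0.0]
opening: 0.0875
gripper_force: 0.0
```

>>> {"op": "send_rows", "data": {"deltas": [[[-0.035, 0.036, 0], -0.03], [[-0.07, 0.072, 0], -0.07], [[-0.105, 0.108, 0], -0.097], [[-0.12, 0.122, 0], -0.097], [[-0.12, 0.122, 0], -0.097]]}}

```text
clock: 4.13
tool_pos: [0.6213, 0.2165, 0.2908]
orientation: [-180.0, -0.1, -152.0]
force: [-0.0, 0.1, 0.3]
opening: 0.0877
gripper_force: 0.0
```

```bash
python3 - <<'E'
from h import *
go(.62,.2165,.212,-152)
E
```

```text
t 4.13 tcp [0.6213 0.2165 0.2908] rpy [-1.80e+02 -1.00e-01 -1.52e+02] q [ 36.  19.  -2.   0. -69. -98.] F [-0.   0.1  0.3] M [-0.06  0.05  0.02] open 0.0877 gf 0.0
shares [0.0015 0.0007 0.0985] turn 0.0003
```

View pics/d1.png

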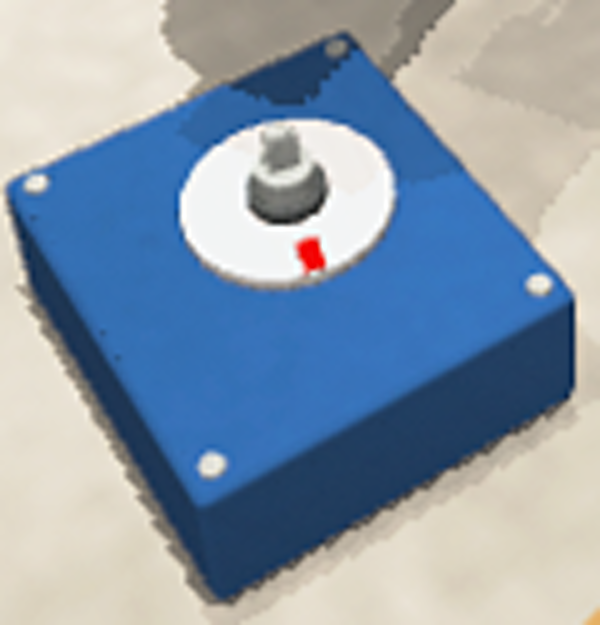

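The drive crop shows the plate with its red mark at about (310,255) in the crop. Now I descend onto the bar and close the fingers.

>>> {"op": "send_rows", "data": {"deltas": [[[0.001, 0, 0.03], 0], [[0.0015, 0, 0.06], 0], [[0.0015, 0, 0.085], 0], [[0.0015, 0, 0.098], 0], [[0.0015, 0, 0.098], 0]]}}

```text
clock: 4.55
tool_pos: [0.6178, 0.2121, 0.2112]
orientation: [-180.0, -0.3, -152.1]
force: [-0.3, -0.0, 0.3]
opening: 0.0879
gripper_force: 0.0
```

>>> {"op": "send_rows", "data": {"deltas": [[[0, 0, 0], 0], [[0, 0, 0], 0], [[0, 0, 0], 0], [[0, 0, 0], 0], [[0, 0, 0], 0]], "gripper": 0}}

```text
clock: 4.97
tool_pos: [0.619, 0.2144, 0.2147]
orientation: [180.0, 0.1, -152.0]
force: [0.5, -0.1, 0.2]
opening: 0.0598
gripper_force: 0.0
```

>>> {"op": "send_rows", "data": {"deltas": [[[0, 0, 0], 0], [[0, 0, 0], 0], [[0, 0, 0], 0], [[0, 0, 0], 0], [[0, 0, 0], 0]]}}

```text
clock: 5.38
tool_pos: [0.6187, 0.2143, 0.2137]
orientation: [-180.0, -0.0, -152.0]
force: [-0.3, -0.9, -0.6]
opening: 0.0266
gripper_force: 0.0
```

```bash
python3 - <<'E'
from h import *
go(.62,.2165,.212,-210.5)
E
```

```text
t 5.38 tcp [0.6187 0.2143 0.2137] rpy [-180.   -0. -152.] q [ 36.  22.  -8.   0. -60. -98.] F [-0.3 -0.9 -0.6] M [-0.01  0.02  0.01] open 0.0266 gf 0.0
shares [-0.0027  0.0016  0.0022] turn 0.6497
```

>>> {"op": "send_rows", "data": {"deltas": [[[-0.002, 0.001, 0.001], 0], [[-0.002, 0.001, 0.001], 0], [[-0.002, 0.001, 0.001], 0], [[-0.002, 0.001, 0.001], 0], [[-0.002, 0.001, 0.001], 0]]}}

```text
clock: 5.8
tool_pos: [0.6176, 0.2184, 0.2131]
orientation: [179.8, -0.0, -152.0]
force: [-13.6, 12.1, 7.4]
opening: 0.016
gripper_force: 29.7
```

```bash
python3 - <<'E'
from h import *
go(.62,.2165,.212,-210.5)
E
```

```text
t 5.8 tcp [0.6176 0.2184 0.2131] rpy [ 179.8   -0.  -152. ] q [ 36.  22.  -8.  -0. -60. -98.] F [-13.6  12.1   7.4] M [ 4.33  5.05 -0.11] open 0.016 gf 29.7
shares [-0.0016 -0.0035  0.0014] turn 0.6501
```

>>> {"op": "send_rows", "data": {"deltas": [[[0.001, 0.001, 0], 0], [[0.001, 0.002, 0], 0], [[0.001, 0.003, 0], 0], [[0.001, 0.003, 0], 0], [[0.001, 0.003, 0], 0]]}}

```text
clock: 6.22
tool_pos: [0.6173, 0.2186, 0.2132]
orientation: [179.9, 0.0, -152.0]
force: [-5.8, 5.0, 3.3]
opening: 0.016
gripper_force: 29.7
```

```bash
python3 - <<'E'
from h import *
go(.62,.2165,.212,-210.5)
E
```

```text
t 6.22 tcp [0.6173 0.2186 0.2132] rpy [ 179.9    0.  -152. ] q [ 36.  22.  -8.  -0. -60. -98.] F [-5.8  5.   3.3] M [ 2.14  2.11 -0.11] open 0.016 gf 29.7
shares [-0.0017 -0.0039  0.0014] turn 0.6499
```

>>> {"op": "send_rows", "data": {"deltas": [[[0, 0.001, 0], 0.05], [[0, 0.002, 0], 0.1], [[0, 0.002, 0], 0.15], [[0, 0.002, 0], 0.2], [[0, 0.002, 0], 0.25]]}}

```text
clock: 6.63
tool_pos: [0.6173, 0.219, 0.2131]
orientation: [180.0, 0.0, -174.7]
force: [-1.2, 0.9, 1.5]
opening: 0.0157
gripper_force: 29.9
```

```bash
python3 - <<'E'
from h import *
go(.62,.2165,.212,-210.5)
E
```

```text
t 6.63 tcp [0.6173 0.219  0.2131] rpy [ 180.     0.  -174.7] q [  37.   22.   -8.   -0.  -60. -121.] F [-1.2  0.9  1.5] M [0.55 0.64 0.19] open 0.0157 gf 29.9
shares [-0.0031 -0.0035  0.0014] turn 0.3974
```

>>> {"op": "send_rows", "data": {"deltas": [[[0, 0, 0], 0.06], [[0, 0, 0], 0.13], [[0, 0, 0], 0.2], [[0, 0, 0], 0.27], [[0, 0, 0], 0.34]]}}

```text
clock: 7.05
tool_pos: [0.6173, 0.2194, 0.2131]
orientation: [180.0, 0.0, 154.6]
force: [-0.8, 3.2, 1.8]
opening: 0.0159
gripper_force: 29.9
```

```bash
python3 - <<'E'
from h import *
go(.6173,.219,.212,-210.5)
E
```

```text
t 7.05 tcp [0.6173 0.2194 0.2131] rpy [180.    0.  154.6] q [  37.   22.   -8.   -0.  -60. -152.] F [-0.8  3.2  1.8] M [0.95 0.52 0.18] open 0.0159 gf 29.9
shares [-0.0002 -0.0004  0.0014] turn 0.0565
```

>>> {"op": "send_rows", "data": {"deltas": [[[0, 0, 0], 0.011], [[0, 0, 0], 0.022], [[0, 0, 0], 0.022], [[0, 0, 0], 0.022], [[0, 0, 0], 0.022]]}}

```text
clock: 7.47
tool_pos: [0.6174, 0.2193, 0.2131]
orientation: [179.9, 0.0, 153.0]
force: [-1.8, 4.8, 2.1]
opening: 0.0161
gripper_force: 29.9
```

```bash
python3 - <<'E'
from h import *
go(.6173,.219,.212,-210.5)
p=ctrl.snapshot("scene")
for a,c in blobs(p,(340,155,420,205),red): print(a,c.round(1))
save(p,"l1.png",(330,140,430,215),6)
E
```

```text
t 7.47 tcp [0.6174 0.2193 0.2131] rpy [179.9   0.  153. ] q [  37.   22.   -8.   -0.  -60. -154.] F [-1.8  4.8  2.1] M [1.73 0.58 0.01] open 0.0161 gf 29.9
shares [-0.0001 -0.0004  0.0014] turn 0.0388
16 [390.  173.2]
19 [389.9 186.6]
18 [390.7 195.9]
```

View pics/l1.png

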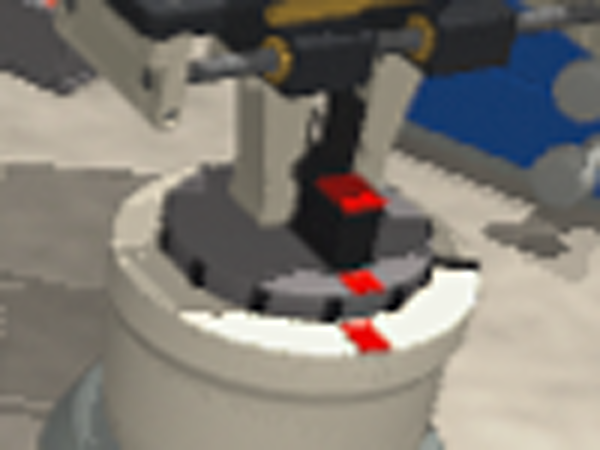

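The close view shows the disc's red tick (360,282) almost in line with the rim mark (365,335), so only a few degrees are left. I'll creep towards the stop.

>>> {"op": "send_rows", "data": {"deltas": [[[0, 0, 0], 0.01], [[0, 0, 0], 0.02], [[0, 0, 0], 0.03], [[0, 0, 0], 0.03], [[0, 0, 0], 0.03]]}}

```text
clock: 7.93
tool_pos: [0.6173, 0.2194, 0.2132]
orientation: [179.9, 0.0, 150.3]
force: [-1.5, 5.4, 2.3]
opening: 0.0159
gripper_force: 29.9
```

```bash
cat > m.py <<'E'
from h import *
go(.6173,.2192,.212,-211)
p=ctrl.snapshot("scene")
for a,c in blobs(p,(340,155,420,205),red):
    for z in(.17,.142,.13):
        w=pt(p,*c,z)[:2]-[.6173,.2192]; print(a,c.round(1),z,w.round(4),np.degrees(np.arctan2(w[1],w[0])).round(1))
E
python3 m.py
```

```text
t 7.93 tcp [0.6173 0.2194 0.2132] rpy [179.9   0.  150.3] q [  37.   22.   -8.   -0.  -60. -156.] F [-1.5  5.4  2.3] M [1.89 0.65 0.03] open 0.0159 gf 29.9
shares [-0.0001 -0.0002  0.0014] turn 0.0141
17 [389.8 173.2] 0.17 [ 0.0311 -0.0178] -29.8
17 [389.8 173.2] 0.142 [0.0098 0.0275] 70.4
17 [389.8 173.2] 0.13 [0.0006 0.0469] 89.2
19 [388.9 186.6] 0.17 [ 0.0571 -0.0638] -48.2
19 [388.9 186.6] 0.142 [ 0.0375 -0.0216] -30.0
19 [388.9 186.6] 0.13 [ 0.0291 -0.0036] -7.0
18 [390.7 195.9] 0.17 [ 0.0768 -0.0897] -49.4
18 [390.7 195.9] 0.142 [ 0.0587 -0.0494] -40.1
18 [390.7 195.9] 0.13 [ 0.0509 -0.0321] -32.3
```

>>> {"op": "send_rows", "data": {"deltas": [[[0, 0, 0], 0.01], [[0, 0, 0], 0.02], [[0, 0, 0], 0.02], [[0, 0, 0], 0.02], [[0, 0, 0], 0.02]]}}

```text
clock: 8.4
tool_pos: [0.6173, 0.2194, 0.2132]
orientation: [179.9, 0.0, 148.5]
force: [-1.5, 4.2, 2.2]
opening: 0.0157
gripper_force: 29.9
```

```bash
python3 m.py
```

```text
t 8.4 tcp [0.6173 0.2194 0.2132] rpy [179.9   0.  148.5] q [  37.   22.   -8.   -0.  -60. -158.] F [-1.5  4.2  2.2] M [1.91 0.66 0.02] open 0.0157 gf 29.9
shares [-0.0001 -0.0002  0.0014] turn -0.0059
15 [389.4 173.3] 0.17 [ 0.0308 -0.0187] -31.3
15 [389.4 173.3] 0.142 [0.0094 0.0266] 70.4
15 [389.4 173.3] 0.13 [0.0003 0.046 ] 89.7
20 [388.2 186.6] 0.17 [ 0.0563 -0.0649] -49.1
20 [388.2 186.6] 0.142 [ 0.0367 -0.0228] -31.9
20 [388.2 186.6] 0.13 [ 0.0283 -0.0048] -9.7
18 [390.7 195.9] 0.17 [ 0.0768 -0.0897] -49.4
18 [390.7 195.9] 0.142 [ 0.0587 -0.0494] -40.1
18 [390.7 195.9] 0.13 [ 0.0509 -0.0321] -32.3
```

>>> {"op": "send_rows", "data": {"deltas": [[[0, 0, 0], 0.01], [[0, 0, 0], 0.02], [[0, 0, 0], 0.03], [[0, 0, 0], 0.04], [[0, 0, 0], 0.04]]}}

```text
clock: 8.87
tool_pos: [0.6174, 0.2194, 0.2131]
orientation: [179.9, 0.0, 144.8]
force: [-1.4, 5.0, 1.6]
opening: 0.0156
gripper_force: 30.0
```

```bash
python3 m.py | grep -v 0.17
```

```text
t 8.87 tcp [0.6174 0.2194 0.2131] rpy [179.9   0.  144.8] q [  37.   22.   -8.   -0.  -60. -162.] F [-1.4  5.   1.6] M [1.89 0.52 0.34] open 0.0156 gf 30.0
shares [-0.0001 -0.0003  0.0014] turn -0.0462
14 [388.5 173.6] 0.142 [0.0086 0.0242] 70.5
14 [388.5 173.6] 0.13 [-0.0006  0.0436] 90.8
18 [387.5 186.8] 0.142 [ 0.0359 -0.0244] -34.2
18 [387.5 186.8] 0.13 [ 0.0275 -0.0064] -13.2
18 [390.7 195.9] 0.142 [ 0.0587 -0.0494] -40.1
18 [390.7 195.9] 0.13 [ 0.0509 -0.0321] -32.3
```

>>> {"op": "send_rows", "data": {"deltas": [[[0, 0, 0], -0.01], [[0, 0, 0], -0.02], [[0, 0, 0], -0.034], [[0, 0, 0], -0.034], [[0, 0, 0], -0.034]]}}

```text
clock: 9.33
tool_pos: [0.6174, 0.2194, 0.2132]
orientation: [179.9, 0.0, 147.9]
force: [-1.8, 5.4, 2.0]
opening: 0.0156
gripper_force: 29.9
```

```bash
python3 m.py | grep -v 0.17
```

```text
t 9.33 tcp [0.6174 0.2194 0.2132] rpy [179.9   0.  147.9] q [  37.   22.   -8.   -0.  -60. -159.] F [-1.8  5.4  2. ] M [ 1.84  0.54 -0.04] open 0.0156 gf 29.9
shares [-0.     -0.0002  0.0015] turn -0.0119
15 [389.4 173.3] 0.142 [0.0094 0.0266] 70.4
15 [389.4 173.3] 0.13 [0.0003 0.046 ] 89.7
20 [388.2 186.6] 0.142 [ 0.0367 -0.0228] -31.9
20 [388.2 186.6] 0.13 [ 0.0283 -0.0048] -9.7
18 [390.7 195.9] 0.142 [ 0.0587 -0.0494] -40.1
18 [390.7 195.9] 0.13 [ 0.0509 -0.0321] -32.3
```

>>> {"op": "send_rows", "data": {"deltas": [[[0, 0, 0], 0], [[0, 0, 0], 0], [[0, 0, 0], 0], [[0, 0, 0], 0], [[0, 0, 0], 0]], "gripper": 0.55}}

```text
clock: 9.8
tool_pos: [0.6172, 0.2185, 0.2128]
orientation: [-180.0, -0.0, 147.8]
force: [-0.8, 0.0, -0.6]
opening: 0.0434
gripper_force: 0.0
```

>>> {"op": "send_rows", "data": {"deltas": [[[0, 0, -0.02], 0], [[0, 0, -0.05], 0], [[0, 0, -0.08], 0], [[0, 0, -0.1], 0], [[0, 0, -0.1], 0]]}}

```text
clock: 10.22
tool_pos: [0.6186, 0.2192, 0.2974]
orientation: [179.7, 0.2, 147.9]
force: [1.0, 0.2, 1.4]
opening: 0.0481
gripper_force: 0.0
```

```bash
cp m.py m2.py; python3 - <<'E'
from h import *
go(.436,-.0306,.292,-187.3)
E
python3 m.py | grep -v 0.17
```

```text
t 10.22 tcp [0.6186 0.2192 0.2974] rpy [179.7   0.2 147.9] q [  37.   18.   -2.    0.  -69. -159.] F [1.  0.2 1.4] M [-0.02 -0.13  0.03] open 0.0481 gf 0.0
shares [ 0.0273 -0.3859  0.0068] turn -0.2758
t 10.22 tcp [0.6186 0.2192 0.2974] rpy [179.7   0.2 147.9] q [  37.   18.   -2.    0.  -69. -159.] F [1.  0.2 1.4] M [-0.02 -0.13  0.03] open 0.0481 gf 0.0
shares [ 0.0014 -0.0009  0.1068] turn -0.0125
32 [388.7 172.5] 0.142 [0.0063 0.0286] 77.6
32 [388.7 172.5] 0.13 [-0.003   0.0481] 93.5
20 [388.2 186.6] 0.142 [ 0.0367 -0.0228] -31.9
20 [388.2 186.6] 0.13 [ 0.0283 -0.0048] -9.7
18 [390.7 195.9] 0.142 [ 0.0587 -0.0494] -40.1
18 [390.7 195.9] 0.13 [ 0.0509 -0.0321] -32.3
```

>>> {"op": "send_rows", "data": {"deltas": [[[0.003, -0.045, 0], 0], [[0.006, -0.09, 0], 0], [[0.009, -0.135, 0], 0], [[0.012, -0.18, 0], 0], [[0.015, -0.225, 0], 0]]}}

```text
clock: 10.68
tool_pos: [0.5096, 0.0714, 0.2917]
orientation: [-179.9, -0.1, 147.9]
force: [0.5, -1.3, 0.0]
opening: 0.0483
gripper_force: 0.0
```

>>> {"op": "send_rows", "data": {"deltas": [[[0.003, -0.045, 0], -0.06], [[0.006, -0.09, 0], -0.12], [[0.009, -0.135, 0], -0.19], [[0.0125, -0.161, 0], -0.26], [[0.0125, -0.161, 0], -0.276]]}}

```text
clock: 11.1
tool_pos: [0.4309, -0.0335, 0.2923]
orientation: [-180.0, -0.1, 172.9]
force: [0.3, 0.9, -0.3]
opening: 0.0481
gripper_force: 0.0
```

```bash
python3 - <<'E'
from h import *
go(.436,-.0306,.090,-187.3)
p=ctrl.snapshot("scene")
# check knob centre from scene silhouette vs model
for c in ctrl.cut_out(p,"knob")[:1]:
    m=c["pixels"]; im=p["color"]; print(c["conf"],m.sum())
for cx,cy in((.436,-.0306),(.434,-.031),(.437,-.033)):
    a=np.radians(-7.3);X=[[cx+np.cos(a)*x,cy+np.sin(a)*x,z] for x,z in((.0,.046),(.021,.046),(-.021,.046))]
    print(px(p,X).round(1).tolist())
save(p,"k2.png",(215,205,265,255),10)
E
```

```text
t 11.1 tcp [ 0.4309 -0.0335  0.2923] rpy [-1.800e+02 -1.000e-01  1.729e+02] q [  22.   -3.  -28.   -0.  -65. -119.] F [ 0.3  0.9 -0.3] M [-0.03  0.    0.06] open 0.0481 gf 0.0
shares [-0.0058  0.0044  0.2529] turn 0.0028
0.84 349
[[239.3, 223.3], [244.6, 228.1], [234.1, 218.6]]
[[238.5, 222.9], [243.9, 227.7], [233.4, 218.3]]
[[238.7, 223.9], [244.1, 228.7], [233.6, 219.3]]
```

View pics/k2.png

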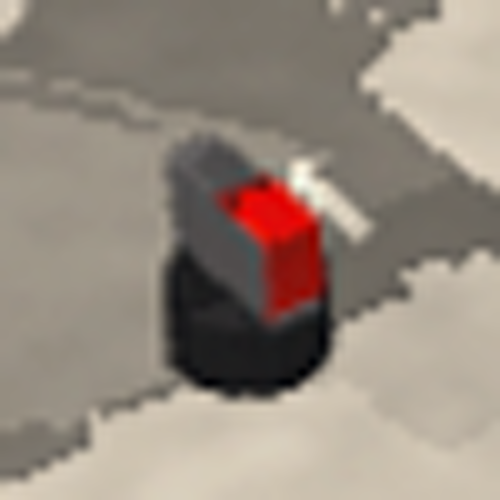

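The view shows the knob upright with its bar centre near pixel (239,223), which agrees with (0.436,-0.031). I'm descending to just above it.

>>> {"op": "send_rows", "data": {"deltas": [[[0, 0, 0.04], 0], [[0, 0, 0.085], 0], [[0, 0, 0.13], 0], [[0, 0, 0.175], 0], [[0, 0, 0.19], 0]]}}

```text
clock: 11.62
tool_pos: [0.4317, -0.0312, 0.1362]
orientation: [-179.9, -0.4, 172.6]
force: [-0.8, 0.2, -0.3]
opening: 0.048
gripper_force: 0.0
```

>>> {"op": "send_rows", "data": {"deltas": [[[0, 0, 0], 0], [[0, 0, 0], 0], [[0, 0, 0], 0], [[0, 0, 0], 0], [[0, 0, 0], 0]]}}

```text
clock: 12.03
tool_pos: [0.4351, -0.0305, 0.1421]
orientation: [179.9, 0.1, 172.7]
force: [0.5, 0.4, 0.3]
opening: 0.0483
gripper_force: 0.0
```

```bash
python3 - <<'E'
from h import *
go(.436,-.0306,.091,-187.3)
E
```

```text
t 12.03 tcp [ 0.4351 -0.0305  0.1421] rpy [1.799e+02 1.000e-01 1.727e+02] q [  22.    7.  -40.    0.  -43. -119.] F [0.5 0.4 0.3] M [-0.03 -0.02 -0.  ] open 0.0483 gf 0.0
shares [-0.0012 -0.      0.0639] turn -0.0001
```

>>> {"op": "send_rows", "data": {"deltas": [[[-0.001, 0, 0.02], 0], [[-0.001, 0, 0.04], 0], [[-0.001, 0, 0.055], 0], [[-0.001, 0, 0.0625], 0], [[-0.001, 0, 0.0635], 0]]}}

```text
clock: 12.45
tool_pos: [0.4349, -0.031, 0.0899]
orientation: [-180.0, -0.0, 172.7]
force: [-0.9, -0.0, 0.3]
opening: 0.0487
gripper_force: 0.0
```

>>> {"op": "send_rows", "data": {"deltas": [[[0, 0, 0], 0], [[0, 0, 0], 0], [[0, 0, 0], 0], [[0, 0, 0], 0], [[0, 0, 0], 0]], "gripper": 0}}

```text
clock: 12.87
tool_pos: [0.4353, -0.0308, 0.0906]
orientation: [180.0, 0.1, 172.7]
force: [-0.3, 0.2, 0.2]
opening: 0.0206
gripper_force: 0.0
```

>>> {"op": "send_rows", "data": {"deltas": [[[0, 0, 0], 0], [[0, 0, 0], 0], [[0, 0, 0], 0], [[0, 0, 0], 0], [[0, 0, 0], 0]]}}

```text
clock: 13.28
tool_pos: [0.4352, -0.0308, 0.0905]
orientation: [180.0, 0.0, 172.7]
force: [-1.5, 1.6, 5.6]
opening: 0.0135
gripper_force: 30.0
```

```bash
python3 - <<'E'
from h import *
go(.436,-.0306,.091,-187.3)
E
```

```text
t 13.28 tcp [ 0.4352 -0.0308  0.0905] rpy [180.    0.  172.7] q [  22.   13.  -43.    0.  -34. -119.] F [-1.5  1.6  5.6] M [ 0.25  0.47 -0.04] open 0.0135 gf 30.0
shares [-0.0009  0.0004 -0.0007] turn -0.0
```

The knob is gripped (opening 13.5 mm, 30 N). I'm lifting it and measuring the shaft more finely.

>>> {"op": "send_rows", "data": {"deltas": [[[0, 0, -0.03], 0], [[0, 0, -0.075], 0], [[0, 0, -0.12], 0], [[0, 0, -0.15], 0], [[0, 0, -0.15], 0]]}}

```text
clock: 13.7
tool_pos: [0.4374, -0.0304, 0.2151]
orientation: [179.8, 0.5, 172.7]
force: [0.5, 0.2, 0.5]
opening: 0.0139
gripper_force: 30.0
```

```bash
python3 - <<'E'
from h import *
go(.556,-.205,.212,-202)
from scipy.optimize import least_squares
for n,box in(("top",(330,160,405,230)),("scene",(175,265,245,320))):
    p=ctrl.snapshot(n); x0,y0,x1,y1=box
    hsv=cv2.cvtColor(p["color"],cv2.COLOR_RGB2HSV)[y0:y1,x0:x1]
    blue=((hsv[...,0]>95)&(hsv[...,0]<125)&(hsv[...,1]>110)).astype(np.uint8)
    m=1-blue; nn,l,s,c=cv2.connectedComponentsWithStats(m); j=l[(y1-y0)//2+ (0 if n=="top" else -3),(x1-x0)//2 ]
    cc=max(cv2.findContours((l==j).astype(np.uint8),0,1)[0],key=len)[:,0]
    P=np.array([pt(p,u+x0,v+y0,.066)[:2] for u,v in cc])
    f=lambda q:np.hypot(*(P-q[:2]).T)-.0370
    r=least_squares(f,[.556,-.206],loss="soft_l1",f_scale=.0007)
    print(n,s[j],"c",r.x.round(4),"rms",np.std(r.fun).round(4))
    for a,cm in blobs(p,box,lambda r,g,b:(r>120)&(g<90)&(b<90)):
        w=pt(p,*cm,.066)[:2]; d=w-r.x; print(" mark",a,w.round(4),np.degrees(np.arctan2(d[1],d[0])).round(1),np.hypot(*d).round(4))
    print(" axis predicted px seat/top",px(p,[[*r.x,.082],[*r.x,.098]]).round(1).tolist())
p=ctrl.snapshot("top");q=ctrl.snapshot("scene")
A=cv2.resize(p["color"][180:220,348:388],None,fx=10,fy=10,interpolation=2);B=cv2.resize(q["color"][265:305,186:226],None,fx=10,fy=10,interpolation=2)
cv2.imwrite("pics/sh.png",np.hstack([A,B])[:,:,::-1])
E
```

```text
t 13.7 tcp [ 0.4374 -0.0304  0.2151] rpy [179.8   0.5 172.7] q [  22.    2.  -34.    0.  -53. -119.] F [0.5 0.2 0.5] M [ 0.02 -0.21  0.01] open 0.0139 gf 30.0
shares [-0.1746 -0.1977  0.0039] turn 0.1638
top [  20   22   37   36 1008] c [ 0.557  -0.2062] rms 0.0006
 mark 19 [ 0.5841 -0.2171] -22.1 0.0293
 axis predicted px seat/top [[369.3, 198.8], [370.8, 197.7]]
scene [  11    9   43   34 1181] c [ 0.5575 -0.2079] rms 0.0009
 mark 25 [ 0.5827 -0.217 ] -19.8 0.0268
 axis predicted px seat/top [[206.3, 283.2], [205.4, 276.7]]
```

View pics/sh.png

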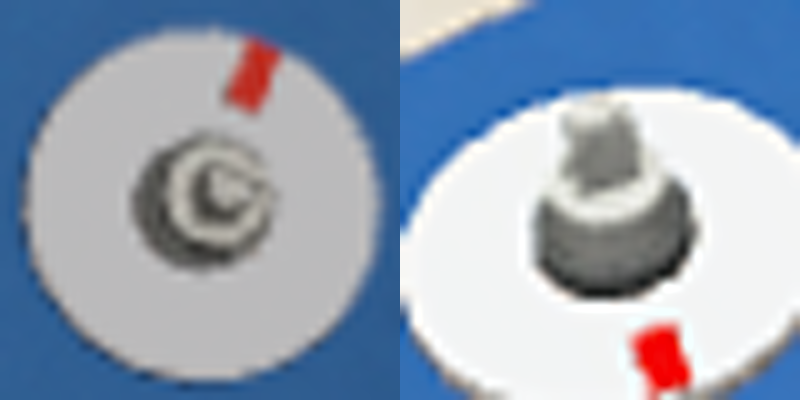

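Both views agree on the shaft axis at about (0.557,-0.2062). The seat ring at (369.3,198.7) in the top view matches the prediction, and the mark direction is about -22°. I'm moving above it.

>>> {"op": "send_rows", "data": {"deltas": [[[-0.03, -0.034, 0], 0.03], [[-0.06, -0.068, 0], 0.06], [[-0.095, -0.107, 0], 0.1], [[-0.125, -0.141, 0], 0.13], [[-0.155, -0.175, 0], 0.163]]}}

```text
clock: 14.32
tool_pos: [0.5404, -0.1873, 0.208]
orientation: [-179.9, -0.2, 157.9]
force: [0.9, 1.3, -1.0]
opening: 0.0139
gripper_force: 30.0
```

>>> {"op": "send_rows", "data": {"deltas": [[[0, 0, 0], 0], [[0, 0, 0], 0], [[0, 0, 0], 0], [[0, 0, 0], 0], [[0, 0, 0], 0]]}}

```text
clock: 14.73
tool_pos: [0.5397, -0.1847, 0.2099]
orientation: [-180.0, -0.0, 158.1]
force: [-0.5, 0.3, -0.6]
opening: 0.0136
gripper_force: 30.0
```

```bash
python3 - <<'E'
from h import *
go(.557,-.2062,.205,-202)
E
```

```text
t 14.73 tcp [ 0.5397 -0.1847  0.2099] rpy [-180.    -0.   158.1] q [   1.   15.  -19.   -0.  -56. -113.] F [-0.5  0.3 -0.6] M [-0.07 -0.08  0.05] open 0.0136 gf 30.0
shares [-0.0301 -0.0168  0.0062] turn 0.0011
```

>>> {"op": "send_rows", "data": {"deltas": [[[-0.015, -0.008, 0.003], 0], [[-0.03, -0.017, 0.006], 0.001], [[-0.03, -0.017, 0.006], 0.001], [[-0.03, -0.017, 0.006], 0.001], [[-0.03, -0.017, 0.006], 0.001]]}}

```text
clock: 15.15
tool_pos: [0.5574, -0.2074, 0.2051]
orientation: [-180.0, -0.0, 157.9]
force: [-0.2, 0.9, -0.3]
opening: 0.0136
gripper_force: 30.0
```

```bash
python3 - <<'E'
from h import *
go(.557,-.2062,.205,-202)
o=ctrl.get_obs();t=np.array(o["tool_pos"]);a=np.radians(o["orientation"][2]+180);d=np.array([np.cos(a),np.sin(a)])
p=ctrl.snapshot("scene"); zb=t[2]-.0905
c0=t[:2]; print("boundary top",px(p,[*c0,zb+.046]),"bottom ctr",px(p,[*c0,zb]),"skirt top",px(p,[*c0,zb+.02]),"red end",px(p,[*(c0+d*.021),zb+.046]),"shaft top",px(p,[.557,-.2062,.098]))
print("1mm along bar px",px(p,[*(c0+d*.001),zb+.02])-px(p,[*c0,zb+.02]))
save(p,"h1.png",(165,235,245,295),10)
E
```

```text
t 15.15 tcp [ 0.5574 -0.2074  0.2051] rpy [-180.    -0.   157.9] q [  -2.   17.  -16.   -0.  -56. -110.] F [-0.2  0.9 -0.3] M [-0.07  0.03 -0.04] open 0.0136 gf 30.0
shares [0.001  0.0012 0.0001] turn -0.001
boundary top [[201.78697921 248.91363657]] bottom ctr [[204.62568479 269.4833233 ]] skirt top [[203.42241859 260.76427579]] red end [[205.17564226 257.37816273]] shaft top [[206.01119134 275.99764834]]
1mm along bar px [[0.15543374 0.39742561]]
```

View pics/h1.png

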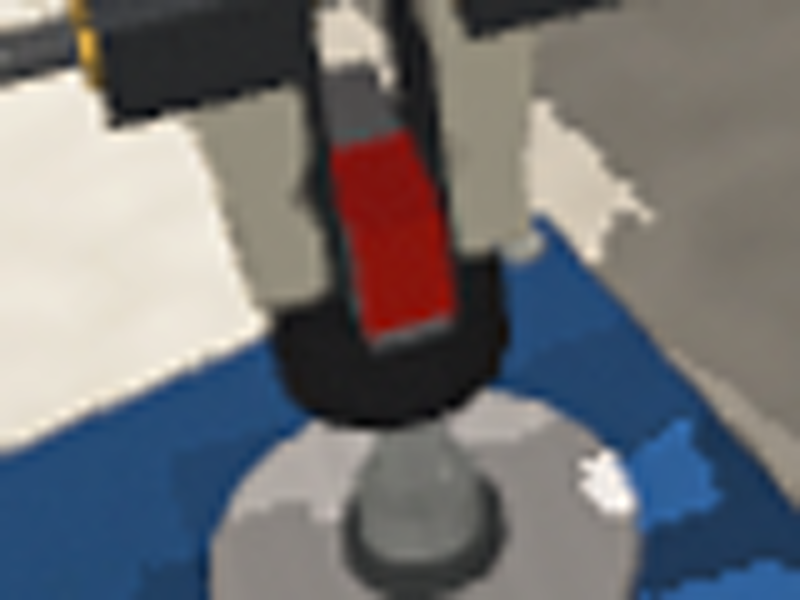

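The hover view shows the knob's red/grey boundary at (201.4,248.6) against a predicted (201.8,248.9), so the knob is centred in the grip. I'm correcting and descending.

>>> {"op": "send_rows", "data": {"deltas": [[[0.001, 0.001, 0], 0], [[0.001, 0.001, 0.005], 0], [[0.001, 0.001, 0.01], 0], [[0.001, 0.001, 0.015], 0], [[0.001, 0.001, 0.016], 0]]}}

```text
clock: 15.62
tool_pos: [0.5564, -0.2059, 0.1915]
orientation: [-180.0, -0.1, 157.9]
force: [-0.3, -0.3, -1.0]
opening: 0.0136
gripper_force: 30.0
```

>>> {"op": "send_rows", "data": {"deltas": [[[0, 0, 0], 0], [[0, 0, 0], 0], [[0, 0, 0], 0], [[0, 0, 0], 0], [[0, 0, 0], 0]]}}

```text
clock: 16.03
tool_pos: [0.557, -0.2061, 0.1927]
orientation: [180.0, 0.0, 157.9]
force: [-0.1, 1.1, -1.3]
opening: 0.0135
gripper_force: 30.0
```

```bash
python3 - <<'E'
from h import *
go(.557,-.2062,.186,-202)
E
```

```text
t 16.03 tcp [ 0.557  -0.2061  0.1927] rpy [180.    0.  157.9] q [  -1.   18.  -17.    0.  -55. -111.] F [-0.1  1.1 -1.3] M [-0.07 -0.    0.05] open 0.0135 gf 30.0
shares [ 0.     -0.0001  0.0084] turn -0.0008
```

>>> {"op": "send_rows", "data": {"deltas": [[[0, 0, 0.003], 0], [[0, 0, 0.006], 0], [[0, 0, 0.009], 0], [[0, 0, 0.012], 0], [[0, 0, 0.012], 0]]}}

```text
clock: 16.45
tool_pos: [0.5566, -0.2061, 0.1822]
orientation: [-180.0, -0.1, 157.9]
force: [-0.1, -0.3, -0.2]
opening: 0.014
gripper_force: 30.0
```

```bash
python3 - <<'E'
from h import *
go(.557,-.2062,.1725,-202)
E
```

```text
t 16.45 tcp [ 0.5566 -0.2061  0.1822] rpy [-1.800e+02 -1.000e-01  1.579e+02] q [  -1.   18.  -18.   -0.  -54. -111.] F [-0.1 -0.3 -0.2] M [-0.05 -0.04  0.01] open 0.014 gf 30.0
shares [-0.0005  0.      0.0121] turn -0.0009
```

It is 6 mm below the shaft tip with no force, so the knob has gone on. Continuing down.

>>> {"op": "send_rows", "data": {"deltas": [[[0, 0, 0.003], 0], [[0, 0, 0.006], 0], [[0, 0, 0.009], 0], [[0, 0, 0.012], 0], [[0, 0, 0.014], 0]]}}

```text
clock: 16.87
tool_pos: [0.5569, -0.2061, 0.1716]
orientation: [-180.0, -0.0, 157.9]
force: [-1.4, 1.2, 3.7]
opening: 0.0137
gripper_force: 30.0
```

>>> {"op": "send_rows", "data": {"deltas": [[[0, 0, 0.001], 0], [[0, 0, 0.002], 0], [[0, 0, 0.003], 0], [[0, 0, 0.004], 0], [[0, 0, 0.004], 0]]}}

```text
clock: 17.28
tool_pos: [0.5569, -0.2061, 0.1688]
orientation: [180.0, 0.0, 157.9]
force: [-2.3, 1.4, 5.6]
opening: 0.0135
gripper_force: 30.0
```

```bash
python3 - <<'E'
from h import *
go(.557,-.2062,.1665,-202)
E
```

```text
t 17.28 tcp [ 0.5569 -0.2061  0.1688] rpy [180.    0.  157.9] q [  -1.   19.  -19.    0.  -52. -111.] F [-2.3  1.4  5.6] M [0.42 0.86 0.01] open 0.0135 gf 30.0
shares [-0.0001 -0.      0.0029] turn -0.0007
```

The seat was met at the expected height and the spring force is rising as specified. Pressing on to the stop.

>>> {"op": "send_rows", "data": {"deltas": [[[0, 0, 0.001], 0], [[0, 0, 0.002], 0], [[0, 0, 0.003], 0], [[0, 0, 0.004], 0], [[0, 0, 0.005], 0]]}}

```text
clock: 17.7
tool_pos: [0.5571, -0.2062, 0.1663]
orientation: [-180.0, 0.1, 158.0]
force: [-6.8, 4.3, 23.5]
opening: 0.014
gripper_force: 30.0
```

>>> {"op": "send_rows", "data": {"deltas": [[[0, 0, 0.001], 0], [[0, 0, 0.001], 0], [[0, 0, 0.001], 0], [[0, 0, 0.001], 0], [[0, 0, 0.001], 0]]}}

```text
clock: 18.12
tool_pos: [0.5571, -0.2062, 0.1663]
orientation: [-180.0, 0.1, 158.0]
force: [-8.1, 3.7, 22.2]
opening: 0.0134
gripper_force: 30.0
```

```bash
python3 - <<'E'
from h import *
go(.557,-.2062,.1665,-202)
p=ctrl.snapshot("scene");save(p,"f1.png",(165,235,245,295),10)
E
python3 m.py|grep .142
```

```text
t 18.12 tcp [ 0.5571 -0.2062  0.1663] rpy [-1.80e+02  1.00e-01  1.58e+02] q [  -1.   19.  -19.    0.  -51. -111.] F [-8.1  3.7 22.2] M [ 1.7   2.95 -0.03] open 0.0134 gf 30.0
shares [ 0.0002 -0.     -0.0003] turn -0.0002
45 [387.  171.6] 0.142 [0.0016 0.0294] 87.0
21 [388.2 186.8] 0.142 [ 0.0369 -0.0233] -32.3
18 [390.7 195.9] 0.142 [ 0.0587 -0.0494] -40.1
```

>>> {"op": "send_rows", "data": {"deltas": [[[0, 0, -0.001], 0], [[0, 0, -0.001], 0], [[0, 0, -0.001], 0], [[0, 0, -0.001], 0], [[0, 0, -0.001], 0]]}}

```text
clock: 18.63
tool_pos: [0.5571, -0.2062, 0.1663]
orientation: [-180.0, 0.1, 158.0]
force: [-5.4, 3.4, 16.3]
opening: 0.0138
gripper_force: 30.0
```

View pics/f1.png

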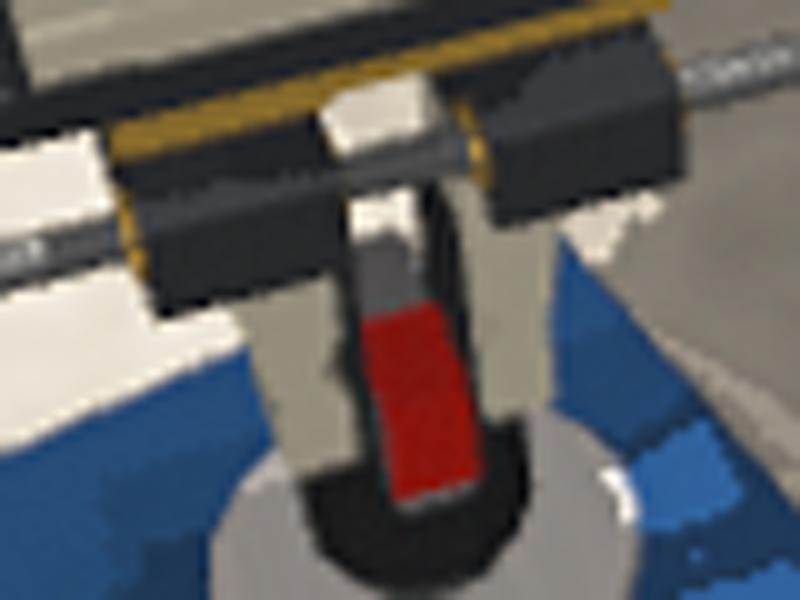

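The picture shows the knob seated low on the plate, upright and still gripped, with its red end towards the mark. It is held at the stop with 16 N, and the collar tick is unchanged at the mark. I'm handing it in.

```bash
python3 -c "
from plant import ctrl
print(ctrl.close_job())"
```

```text
the job is handed in; nothing more can be done
None
```

The job is handed in, with no verdict returned: the lid bar is turned to the red mark (within about 1° by camera), and the knob is home on the shaft and held at the spring's stop with about 16 N, 18.6 s in.

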